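# Fold open the hinged lid of the nut pan

### The job

The hazelnuts are needed for topping the doughnuts: with your fingertips, swing the front half of the steel pan's hinged lid (the half with the thumb tab) up and over its spine and lay it down flat on the back half. Only push it, lightly: do not grip or pinch it, do not lift, tip or drag the pan, and leave the things around it where they stand.

Things in the scene. Friction and masses are not known exactly. Their poses are not given: they have to be found in the camera images.
- pan: Stainless steel food pan, 325 long (its x) x 176 wide (its y) x 100 mm high, about 2.2 kg with the nuts in it, standing loose on the bench. Origin: centre of its underside, z up. A white two-part lid covers it: lid top about 104 mm above the bench. The front half (the hinged leaf, with the thumb tab) covers the -x half, the plain back half, fixed to the pan, covers the +x half. Pan walls stand 18 mm in from the outer edge of the 3 mm rim.
- leaf (a joint): Angle of the lid's front half (the leaf) about the spine, rad: 0 = shut, level over the -x half of the pan; 1.57 = upright; 3.14 = flat on the back half (a stop). Starts at 0 to 0.3. Stiff hinge: it stays where it is left (sags a degree or so in 10 s); about 3 N at its free edge moves it. Rigid plate 4 mm thick, 163 mm from spine to free edge, 176 mm wide, 0.16 kg, with a 3 mm rim bead on its upper face.
- spine (a point): Middle of the hinge axis of the lid, over the middle of the pan, 107 mm above the bench. The axis runs along the pan's y; this frame is fixed to the pan and has the pan's axes.
- tab (a point): Thumb tab: a flat tongue 60 mm wide and 4 mm thick that sticks out 23 mm from the middle of the leaf's free edge, open air down to the bench beneath it. This point is the middle of the tab's outer end, at half its thickness, 185.5 mm from the spine axis; it moves with the leaf. In the leaf's frame (equal to the spine's when shut) it is at (-185.5, 0, -5) mm; the plate's underside lies 7 mm below the axis when shut.
- dredger: Bystander: aluminium sugar shaker, 70 mm diameter, 125 mm high, with a side handle at its y, loose, upright beyond the back end of the pan. Origin: centre of its underside.
- scraper: Bystander: bench scraper lying flat, steel blade 150 x 85 mm, 3 mm thick, with a round black handle 24 mm thick along its -y edge, loose, on the far side of the pan. Origin: on the bench under it, near the middle.
- cutter: Bystander: steel ring cutter, 80 mm diameter, 45 mm high, open at top and bottom, loose, on the robot's side of the pan. Origin: centre of its underside.

How it is judged:
On the way, in this order (a step that is already met when the one before it is completed fails the run):
1. the fingers have raised the front half well up (value of joint leaf above 0.7 rad and contact force between the fingers and pan above 0.2 N).
2. the fingers have pushed it past upright (value of joint leaf above 1.8 rad and contact force between the fingers and pan above 0.2 N).
At the end, for the whole second after the job is handed in: The front half lies flat on the back half (hinge past 3.05 of 3.14 rad) and is still; the pan stands level, within 25 mm of where it was; shaker, scraper and cutter are within 20 mm of where they were, the shaker upright; the robot touches nothing (value of joint leaf above 3.05 rad and velocity of joint leaf between -0.05 and 0.05 rad/s and distance of pan from where it was at the start of the episode below 0.025 m and angle between pan's own z axis and vertical below 0.03 rad and linear speed of pan below 0.01 m/s and distance of each of dredger, scraper, cutter from where it was at the start of the episode below 0.02 m and angle between dredger's own z axis and vertical below 0.1 rad).
It fails at once if the pan is lifted, or tipped by more than about 4 degrees (height (world z) of pan above 0.01 m or angle between pan's own z axis and vertical above 0.07 rad).
It fails at once if the pan is dragged more than 25 mm (distance of pan from where it was at the start of the episode above 0.025 m).
It fails at once if the lid is gripped, pinched or leaned on hard: the fingers bear on the pan and its lid with more than 35 N in all (a light push needs under 10 N) (contact force between the fingers and pan above 35 N).
It fails at once if a bystander is shifted by more than 20 mm (distance of any of dredger, scraper, cutter from where it was at the start of the episode above 0.02 m).
It also fails if it takes over 45 s, if anything falls off the work surface, if the arm or the gripper's body presses on something with over 40 N, if the wrist force passes 120 N, or if a joint passes its speed limit or range.

### The arm

A 6-joint arm with a two-finger parallel gripper is mounted at the origin on the work surface. World frame = base frame: x ahead of the robot, y to its left, z up, the work surface at z = 0. Lengths are in m, angles in rad, forces in N, time in s.
With the tool pointing down it reaches from about 0.35 to 0.775 m from the base axis. Payload 7.3 kg.
Tool frame: the origin (TCP) lies between the finger pads; the fingertips stand ahead of it and the grasp point (between the pads) lies 6 mm ahead of it (robot.tip_extent is the x of the fingertips in the tool frame, in m); x points along the fingers, z is the direction in which the jaws open and shut, and the axes are right-handed (so a half turn about x gives the same grasp; the last joint's range is limited). The gripper opens to 92 mm and grips with 3 to 60 N. Pads are 19 mm wide; open, the fingers measure 130 mm over their backs; the gripper's body (75 mm by 190 mm) begins 47 mm behind the grasp point.
Start: joints at [1.166, 0.342, 1.524, -0, 1.275, -0.146], TCP at [0.134, 0.508, 0.252] pointing down, gripper open.
Joint ranges: [-2.53, 2.53], [-0.77, 2.02], [0.04, 2.7], [-1, 4.14], [0.28, 2.66], [-3.11, 3.11]. Speed limits (rad/s): [2.57, 2.57, 3.14, 3.14, 3.14, 3.14].

### API

Orientations are given as [roll, pitch, yaw] about the fixed x, y, z axes, in that order (R = Rz(yaw) Ry(pitch) Rx(roll)).
In Python, from cell import robot gives the robot as it stands. The module is installed in compiled form; this text tells all that it offers.
- The arm moves only by the shell command python3 -m creep 'ROWS' [FORCE]. ROWS is JSON, a list of rows, each an object with "translation": the shift along the tool's x, y, z in m, a list of three; "twist": the turn, a rotation vector about the tool's x, y, z in rad, a list of three; "hand": the opening in per cent of the stroke, from 0 (shut) to 100 (fully open). A call has 1 to 5 rows; each row is the pose to reach, as a shift and turn from the pose measured when the call began, along the tool's axes at that moment; what a row does not reach only later rows make up. A row lasts 1/10 s, in which the tool goes at most 50 mm and 8.59 degrees, less where a joint would pass 70% of its speed; a pose out of reach is approached as far as the arm can. A call with a gripper value outside its range is refused whole. The fingers move at their own pace and stop on an object; FORCE is the grip in N (left out, the last holds). Time passes only in rows, so rows that repeat a pose let the fingers close. It gives the time, the measured TCP pose, the force and the opening at its end, in the units of the state.
- robot.observe(): the state, without advancing time (a new reading comes with each control period).
- robot.read_camera(name): name is "side" or "top"; returns the picture (384x512x3 uint8, blue, green, red); there is no depth.
- robot.calibration(name): a dict with "intrinsics" (3x3 intrinsics, pixels), "cam_to_world" (4x4, takes a point from camera to world coordinates). Camera axes: x right, y up, looking along -z (the intrinsics and any distortion apply to the point x, -y, -z); pixel columns grow to the right and rows downward; lengths in m; the calibration is good to about 2 mm. A picture is of the moment at which its call begins. calibration takes no time and is no camera call.
- robot.hand_in(): hands the job in, once; it reports no verdict.
The state is a dict: "time": time; "qpos": joint angles; "qvel": joint speeds; "joint_efforts": joint torques, N m; "tool_pos": TCP position; "tool_rot": TCP orientation; "contact_force": force on the tool from outside, world axes, zero at the start; "torque": the same for the moment, N m; "opening": finger opening in m.
Only numpy, scipy, OpenCV 4.12 (cv2) and the standard library are available. Lean on these libraries where they do the work, as an engineer would, in place of code of your own. Each camera call takes 0.05 s, during which the arm holds its last target. There are 200 camera calls.

## Working session

There is one attempt and no reset: what is moved stays moved. The work goes in short steps, Python scripts to look and compute and a shell command to move; the robot and the scene stay as the last step left them, time stands still between calls to the robot, and variables do not carry over. Pictures are saved under pics/ and viewed, about 8 in all and at most 12, crops included, and the job is handed in when it is done.

```bash
mkdir -p pics; python3 - <<'E'
from cell import robot
import cv2,numpy as np
np.set_printoptions(precision=4,suppress=True)
for n in("top","side"):
    cv2.imwrite(f"pics/{n}0.png",cv2.resize(robot.read_camera(n),(800,600),interpolation=cv2.INTER_CUBIC))
    c=robot.calibration(n);print(n,c)
print(robot.observe(),robot.tip_extent)
E
```

```text
top {'intrinsics': array([[486.3412,   0.    , 257.4829],
       [  0.    , 486.3412, 191.5892],
       [  0.    ,   0.    ,   1.    ]]), 'cam_to_world': array([[ 0.0026,  0.9948, -0.1015,  0.4486],
       [-1.    ,  0.0023, -0.0026,  0.0825],
       [-0.0024,  0.1015,  0.9948,  1.2576],
       [ 0.    ,  0.    ,  0.    ,  1.    ]])}
side {'intrinsics': array([[368.1385,   0.    , 260.196 ],
       [  0.    , 368.1385, 187.6667],
       [  0.    ,   0.    ,   1.    ]]), 'cam_to_world': array([[-0.8021,  0.4185, -0.4259,  0.2538],
       [-0.5972, -0.5615,  0.5728,  0.5083],
       [ 0.0006,  0.7138,  0.7003,  0.6109],
       [ 0.    ,  0.    ,  0.    ,  1.    ]])}
{'time': 0.1, 'qpos': array([ 1.166 ,  0.3426,  1.5249, -0.    ,  1.2754, -0.146 ]), 'qvel': array([-0.0006, -0.0022, -0.0019, -0.0016, -0.0004,  0.0004]), 'joint_efforts': array([  0.0013, -43.2012, -24.4689,   0.0718,   0.0526,  -0.    ]), 'tool_pos': array([0.1342, 0.5072, 0.2511]), 'tool_rot': array([ 3.0018,  1.5694, -1.9694]), 'contact_force': array([ 0.3549,  0.7311, -0.0771]), 'torque': array([ 0.0038, -0.0078, -0.0434]), 'opening': 0.0915655748978371} 0.025
```

View pics/top0.png

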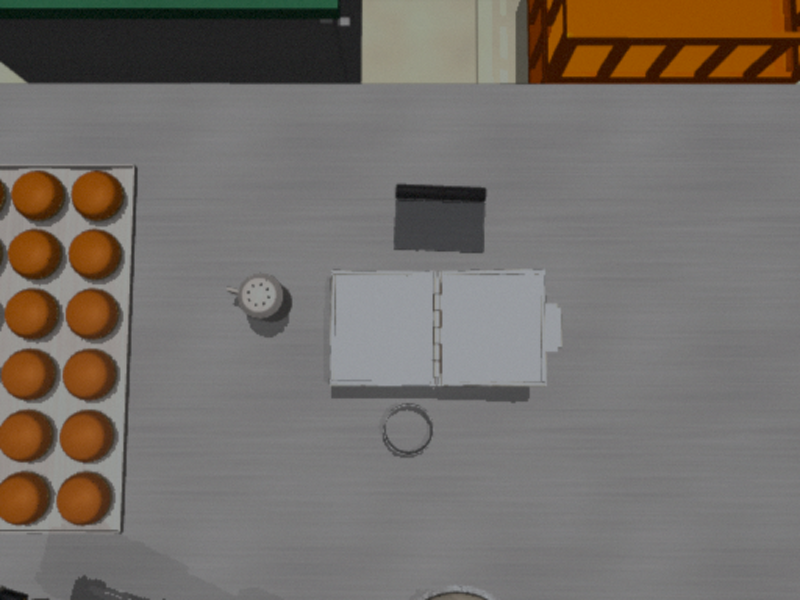

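View pics/side0.png

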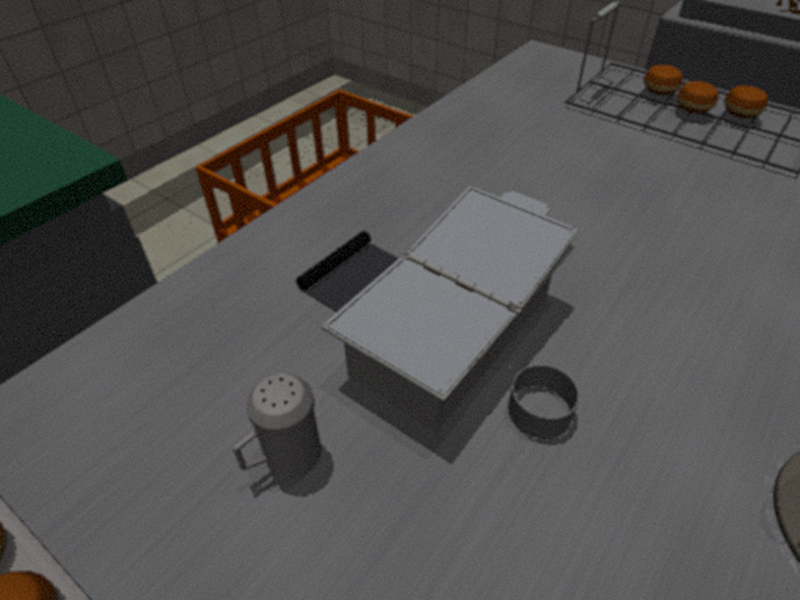

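The top view (800×600) shows the pan's long axis running left to right. The spine is at (437,327), the tab end at (561,327), the shaker at (261,297), the scraper around (440,218) and the ring at (408,430). In the side view the tab end is near (525,200) and the leaf looks slightly raised or shut.

```bash
cat > h.py <<'E'
import numpy as np,cv2
from cell import robot
np.set_printoptions(precision=4,suppress=True)
def ray(n,u,v,s=1.5625):
    c=robot.calibration(n);K=c["intrinsics"];T=c["cam_to_world"]
    d=np.linalg.inv(K)@[u/s,v/s,1];d=T[:3,:3]@(d*[1,-1,-1]);return T[:3,3],d
def at(n,u,v,z,s=1.5625):
    o,d=ray(n,u,v,s);return o+d*(z-o[2])/d[2]
def proj(n,p):
    c=robot.calibration(n);T=c["cam_to_world"];q=T[:3,:3].T@(np.array(p)-T[:3,3])*[1,-1,-1];q=c["intrinsics"]@q;return q[:2]/q[2]
E
python3 - <<'E'
from h import *
for t,u,v,z in[("spine",437,327,.107),("bl",331,270,.104),("bl2",331,384,.104),("fr",546,270,.104),("fr2",546,384,.104),("tab",561,327,.102),("shaker",261,297,.125),("ring",408,430,.045),("scr",440,218,0)]:print(t,at("top",u,v,z))
print(at("side",463,286,.107),at("side",525,203,.102), at("side",328,327,.104),at("side",442,391,.104))
p=at("top",437,327,.107)
for a in(0,.1,.2,.3):
    y=lambda r,h:p+[0,-r*np.cos(a)-h*np.sin(a)*-1,r*np.sin(a)+h*np.cos(a)]
    t=y(.1855,-.005);print(a,t,proj("top",t)*1.5625,proj("side",t)*1.5625)
c={n:robot.read_camera(n) for n in("side","top")}
a=c["side"][110:260,200:380];cv2.imwrite("pics/c1.png",cv2.resize(a,None,fx=4.2,fy=3.9,interpolation=cv2.INTER_CUBIC))
E
```

```text
spine [0.5239 0.0329 0.107 ]
bl [0.6112 0.195  0.104 ]
bl2 [0.4376 0.1929 0.104 ]
fr [ 0.6119 -0.1343  0.104 ]
fr2 [ 0.4384 -0.1314  0.104 ]
tab [ 0.5247 -0.1561  0.102 ]
shaker [0.5671 0.2974 0.125 ]
ring [0.3653 0.0762 0.045 ]
scr [0.7145 0.0228 0.    ]
[0.5107 0.043  0.107 ] [ 0.5362 -0.1698  0.102 ] [0.6027 0.1954 0.104 ] [0.4422 0.1911 0.104 ]
0 [ 0.5239 -0.1526  0.102 ] [558.7432 327.508 ] [526.8267 211.3891]
0.1 [ 0.5239 -0.1522  0.1205] [560.9635 326.7073] [528.56  201.161]
0.2 [ 0.5239 -0.1499  0.139 ] [561.9824 325.8833] [529.722  191.2775]
0.3 [ 0.5239 -0.1458  0.157 ] [561.7291 325.0439] [530.2745 181.8254]
```

View pics/c1.png

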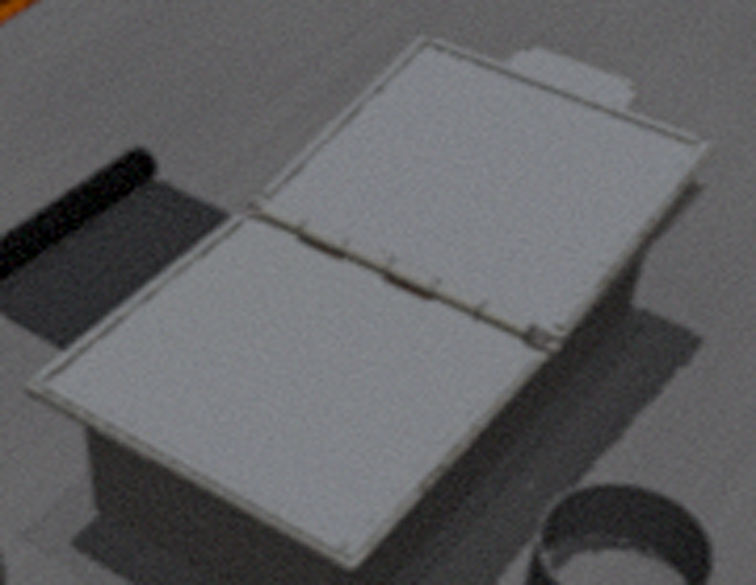

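Edges line up to within 2–8 mm between the views. The pan yaw is about 90° (pan x = world +y) and the spine is at (0.524, 0.033, 0.107). In the crop the tab end's midpoint is about (586,64), which gives a leaf angle of about 0.13 and puts the tab end near (0.524, -0.152, 0.127).

```bash
cat >> h.py <<'E'
from scipy.spatial.transform import Rotation as R
def goto(p,down_deg,flip=1):
    """tool x along +y tipped down, jaws along world x*flip"""
    s=robot.observe();R0=R.from_euler("xyz",s["tool_rot"])
    a=np.radians(down_deg);x=np.array([0,np.cos(a),-np.sin(a)]);z=np.array([flip,0,0.]);y=np.cross(z,x)
    R1=R.from_matrix(np.c_[x,y,z])
    print("tr",R0.inv().apply(np.array(p)-s["tool_pos"]).round(3),"tw",(R0.inv()*R1).as_rotvec().round(3))
def st():
    s=robot.observe();M=R.from_euler("xyz",s["tool_rot"]).as_matrix()
    print("t",s["time"],"p",s["tool_pos"],"x",M[:,0],"z",M[:,2],"q",s["qpos"],"F",s["contact_force"],"op",round(s["opening"],4))
E
python3 -c "
from h import *
st()
for f in(1,-1):
  for d in (90,0): goto([.5,-.32,.36],d,f)"
```

```text
t 0.2 p [0.1342 0.5073 0.2513] x [-0.0003 -0.0008 -1.    ] z [ 0.2559  0.9667 -0.0009] q [ 1.166   0.3425  1.5246 -0.      1.2754 -0.146 ] F [-0.1017  0.3992 -0.2667] op 0.0918
tr [-0.108 -0.565 -0.706] tw [ 1.312 -0.001  0.   ]
tr [-0.108 -0.565 -0.706] tw [ 1.016 -1.017  1.321]
tr [-0.108 -0.565 -0.706] tw [-1.83  -0.001 -0.001]
tr [-0.108 -0.565 -0.706] tw [-1.397 -1.398 -1.076]
```

```bash
python3 -m creep '[{"translation":[-0.11,-0.386,-0.208],"twist":[0.7,0,0],"hand":0},{"translation":[-0.11,-0.386,-0.208],"twist":[0.7,0,0],"hand":0},{"translation":[-0.11,-0.386,-0.208],"twist":[0.7,0,0],"hand":0},{"translation":[-0.11,-0.386,-0.208],"twist":[0.7,0,0],"hand":0},{"translation":[-0.11,-0.386,-0.208],"twist":[0.7,0,0],"hand":0}]' 10; python3 -c "
from h import *
st();goto([.5,-.32,.36],90);goto([.5,-.32,.36],0)"
```

```text
time: 0.7
tool_pos: [0.3122, 0.3401, 0.3129]
tool_rot: [-2.605, 1.57, -1.998]
contact_force: [1.0, 1.1, 0.6]
opening: 0.0566
t 0.7 p [0.3122 0.3401 0.3129] x [-0.0003 -0.0008 -1.    ] z [ 0.8215  0.5702 -0.0007] q [ 0.6622  0.1803  1.5738 -0.0004  1.3882  0.0555] F [0.9522 1.0897 0.5711] op 0.0566
tr [-0.047 -0.649 -0.222] tw [ 0.607 -0.001  0.001]
tr [-0.047 -0.649 -0.222] tw [ 0.475 -0.476  1.519]
```

```bash
python3 -m creep '[{"translation":[-0.047,-0.649,-0.222],"twist":[0.607,0,0],"hand":0},{"translation":[-0.047,-0.649,-0.222],"twist":[0.607,0,0],"hand":0},{"translation":[-0.047,-0.649,-0.222],"twist":[0.607,0,0],"hand":0},{"translation":[-0.047,-0.649,-0.222],"twist":[0.607,0,0],"hand":0},{"translation":[-0.047,-0.649,-0.222],"twist":[0.607,0,0],"hand":0}]'; python3 -c "
from h import *
st();goto([.5,-.32,.36],90);goto([.5,-.32,.36],0)"
```

```text
time: 1.2
tool_pos: [0.3797, 0.0999, 0.33]
tool_rot: [-1.296, 1.57, -1.301]
contact_force: [1.7, -0.3, 0.4]
opening: 0.0163
t 1.2 p [0.3797 0.0999 0.33  ] x [ 0.0002 -0.0007 -1.    ] z [ 1.     -0.0044  0.0002] q [ 0.062   0.0346  1.6942 -0.0007  1.4126  0.0665] F [ 1.698  -0.2794  0.3884] op 0.0163
tr [-0.03  -0.419  0.122] tw [-0.004  0.     0.001]
tr [-0.03  -0.419  0.122] tw [-0.003  0.004  1.571]
```

```bash
python3 -m creep '[{"translation":[-0.03,-0.419,0.122],"twist":[0,0,0.15],"hand":0},{"translation":[-0.03,-0.419,0.122],"twist":[0,0,0.3],"hand":0},{"translation":[-0.03,-0.419,0.122],"twist":[0,0,0.45],"hand":0},{"translation":[-0.03,-0.419,0.122],"twist":[0,0,0.6],"hand":0},{"translation":[-0.03,-0.419,0.122],"twist":[0,0,0.75],"hand":0}]'; python3 -c "
from h import *
st();goto([.5,-.32,.36],0)"
```

```text
time: 1.7
tool_pos: [0.4417, -0.117, 0.346]
tool_rot: [1.564, 0.889, 1.56]
contact_force: [1.6, 2.1, 0.7]
opening: 0.0003
t 1.7 p [ 0.4417 -0.117   0.346 ] x [ 0.0069  0.6301 -0.7765] z [ 1.     -0.0057  0.0043] q [-0.7452  0.3362  1.4516  0.5035  1.8184 -0.733 ] F [1.6203 2.1221 0.7225] op 0.0003
tr [-0.138 -0.149  0.06 ] tw [0.002 0.007 0.889]
```

```bash
python3 -m creep '[{"translation":[-0.138,-0.149,0.06],"twist":[0,0.007,0.889],"hand":0},{"translation":[-0.138,-0.149,0.06],"twist":[0,0.007,0.889],"hand":0},{"translation":[-0.138,-0.149,0.06],"twist":[0,0.007,0.889],"hand":0},{"translation":[-0.138,-0.149,0.06],"twist":[0,0.007,0.889],"hand":0},{"translation":[-0.138,-0.149,0.06],"twist":[0,0.007,0.889],"hand":0}]'; python3 -c "
from h import *
st();goto([.524,-.24,.09],10);goto([.524,-.24,.09],0)"
```

```text
time: 2.2
tool_pos: [0.4998, -0.3248, 0.3568]
tool_rot: [1.57, 0.138, 1.568]
contact_force: [1.5, 2.1, 0.3]
opening: 0.0005
t 2.2 p [ 0.4998 -0.3248  0.3568] x [ 0.003   0.9904 -0.1379] z [ 1.     -0.0029  0.0008] q [-0.9859  0.9823  0.7491  1.1169  2.4841 -0.4616] F [1.5069 2.0631 0.2817] op 0.0005
tr [ 0.121 -0.253  0.024] tw [ 0.     0.003 -0.036]
tr [ 0.121 -0.253  0.024] tw [0.001 0.003 0.138]
```

```bash
python3 -m creep '[{"translation":[0.0,-0.05,0.01],"twist":[0,0,-0.036],"hand":0},{"translation":[0.03,-0.1,0.02],"twist":[0,0,-0.036],"hand":0},{"translation":[0.06,-0.15,0.024],"twist":[0,0,-0.036],"hand":0},{"translation":[0.09,-0.2,0.024],"twist":[0,0,-0.036],"hand":0},{"translation":[0.11,-0.245,0.024],"twist":[0,0,-0.036],"hand":0}]'; python3 -c "
from h import *
st();goto([.524,-.165,.098],10)
cv2.imwrite('pics/s2.png',robot.read_camera('side'))"
```

```text
time: 2.7
tool_pos: [0.5238, -0.2577, 0.124]
tool_rot: [1.57, 0.175, 1.569]
contact_force: [0.8, 0.4, -0.3]
opening: 0.0004
t 2.7 p [ 0.5238 -0.2577  0.124 ] x [ 0.0023  0.9848 -0.1738] z [ 1.     -0.0022  0.0006] q [-0.9082  1.1585  1.0054  0.8109  2.1477 -0.9149] F [ 0.8175  0.443  -0.2621] op 0.0004
tr [ 0.096 -0.01  -0.   ] tw [0.    0.002 0.   ]
```

View pics/s2.png

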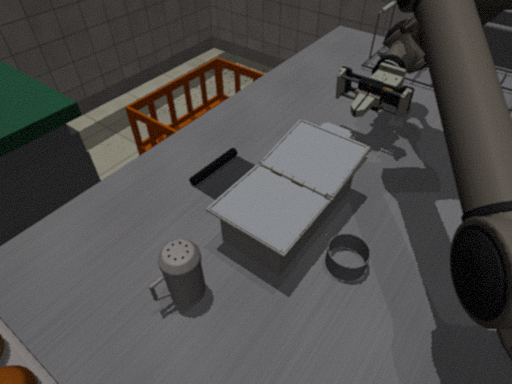

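The gripper is shut and lined up with the tab: tip around (365,105), tab around (337,130). Next it goes in under the tab.

```bash
python3 -m creep '[{"translation":[0.005,-0.029,0],"twist":[0,0,0],"hand":0},{"translation":[0.03,-0.025,0],"twist":[0,0,0],"hand":0},{"translation":[0.06,-0.019,0],"twist":[0,0,0],"hand":0},{"translation":[0.085,-0.015,0],"twist":[0,0,0],"hand":0},{"translation":[0.096,-0.0125,0],"twist":[0,0,0],"hand":0}]'; python3 -c "
from h import *
st()
cv2.imwrite('pics/s3.png',cv2.resize(robot.read_camera('side')[60:180,280:440],None,fx=4,fy=4,interpolation=cv2.INTER_CUBIC))"
```

```text
time: 3.25
tool_pos: [0.5226, -0.1601, 0.089]
tool_rot: [1.581, 0.166, 1.572]
contact_force: [-0.6, 0.0, 0.7]
opening: 0.0005
t 3.25 p [ 0.5226 -0.1601  0.089 ] x [-0.0015  0.9862 -0.1653] z [ 1.     -0.0001 -0.0098] q [-0.8205  1.1202  1.2558  0.8129  1.9622 -1.0253] F [-0.5739  0.0141  0.7186] op 0.0005
```

View pics/s3.png

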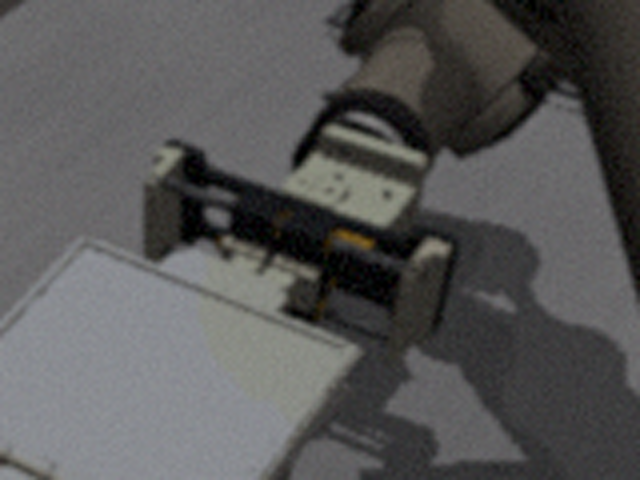

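Tab at about (210,270) in the crop, with the fingers going in under it and the gripper body about 45 mm clear of it. Next I'll work out an arc for the fingertip corner.

```bash
cat >> h.py <<'E'
S=np.array([.524,.033,.107])
def pose(th,phi,r=.165,gap=0):
    u=np.array([0,-np.cos(th),np.sin(th)]);n=np.array([0,-np.sin(th),-np.cos(th)])
    d=np.array([0,np.cos(phi),-np.sin(phi)]);e=np.array([0,np.sin(phi),np.cos(phi)])
    c=S+r*u+(.007+gap)*n
    sg=1 if th<phi+np.pi/2 else -1
    sg=np.clip((phi+np.pi/2-th)/.2,-1,1)
    return c-.025*d-sg*.0095*e, R.from_matrix(np.c_[d,e,[1,0,0]])
def plan(ths,phis,r=.165,gap=0):
    s=robot.observe();R0=R.from_euler("xyz",s["tool_rot"])
    M=R0.as_matrix();phi=np.arctan2(-M[2,0],M[1,0])
    best=min(np.arange(-.3,3.3,.01),key=lambda t:np.linalg.norm(pose(t,phi,r)[0]-s["tool_pos"]))
    print("t",s["time"],"p",s["tool_pos"],"q",s["qpos"],"F",s["contact_force"],"th~",round(best,2),"phi",round(phi,3), "off",s["tool_pos"]-pose(best,phi,r)[0])
    for t,f in zip(ths,phis):
        p,R1=pose(t,f,r,gap);print(round(t,2),"tr",R0.inv().apply(p-s["tool_pos"]).round(3),"tw",(R0.inv()*R1).as_rotvec().round(3))
E
python3 -c "
from h import *
plan([.05,.12,.19,.26,.33],[.17]*5)"
```

```text
t 3.3 p [ 0.5227 -0.1595  0.0892] q [-0.8196  1.1197  1.2566  0.813   1.962  -1.0256] F [ 1.7644  0.3851 -1.1614] th~ -0.03 phi 0.166 off [-0.0013 -0.0015 -0.0006]
0.05 tr [-0.001  0.014  0.001] tw [-0.009 -0.002 -0.004]
0.12 tr [-0.003  0.025  0.001] tw [-0.009 -0.002 -0.004]
0.19 tr [-0.003  0.037  0.001] tw [-0.009 -0.002 -0.004]
0.26 tr [-0.003  0.048  0.001] tw [-0.009 -0.002 -0.004]
0.33 tr [-0.002  0.06   0.001] tw [-0.009 -0.002 -0.004]
```

```bash
python3 -m creep '[{"translation":[-0.001,0.014,0.001],"twist":[-0.009,-0.002,0],"hand":0},{"translation":[-0.003,0.025,0.001],"twist":[-0.009,-0.002,0],"hand":0},{"translation":[-0.003,0.037,0.001],"twist":[-0.009,-0.002,0],"hand":0},{"translation":[-0.003,0.048,0.001],"twist":[-0.009,-0.002,0],"hand":0},{"translation":[-0.002,0.06,0.001],"twist":[-0.009,-0.002,0],"hand":0}]'; python3 -c "
from h import *
plan([.4,.48,.56,.64,.72],[.17]*5)
a=robot.read_camera('side')[60:180,280:440];cv2.imwrite('pics/s4.png',cv2.resize(a,None,fx=4,fy=4,interpolation=cv2.INTER_CUBIC))"
```

```text
time: 3.8
tool_pos: [0.5243, -0.1522, 0.1496]
tool_rot: [1.571, 0.167, 1.57]
contact_force: [0.9, -1.6, -1.6]
opening: 0.0006
t 3.8 p [ 0.5243 -0.1522  0.1496] q [-0.8116  1.0193  1.2893  0.8443  2.0008 -0.9753] F [ 0.8502 -1.5687 -1.566 ] th~ 0.33 phi 0.167 off [ 0.0003 -0.0006  0.001 ]
0.4 tr [ 0.003  0.011 -0.   ] tw [-0.     0.001 -0.003]
0.48 tr [ 0.006  0.023 -0.   ] tw [-0.     0.001 -0.003]
0.56 tr [ 0.01   0.036 -0.   ] tw [-0.     0.001 -0.003]
0.64 tr [ 0.015  0.048 -0.   ] tw [-0.     0.001 -0.003]
0.72 tr [ 0.021  0.06  -0.   ] tw [-0.     0.001 -0.003]
```

View pics/s4.png

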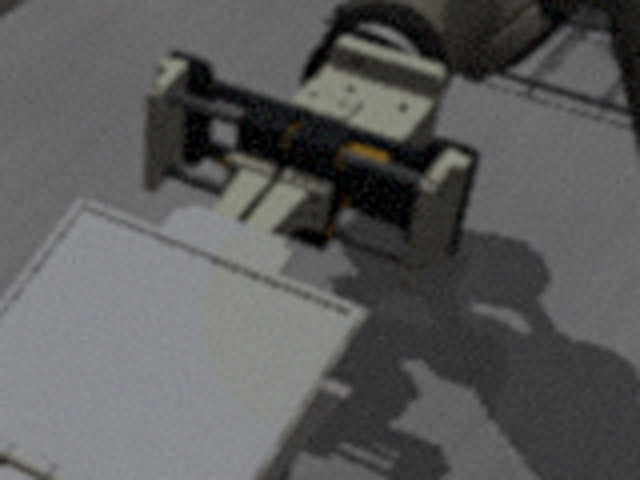

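The leaf is rising: its corner went from (85,240) to (85,203) in the crop, and the fingers are under the tab, with light forces. Continuing.

```bash
python3 -m creep '[{"translation":[0.003,0.011,0],"twist":[0,0,0],"hand":0},{"translation":[0.006,0.023,0],"twist":[0,0,0],"hand":0},{"translation":[0.010,0.036,0],"twist":[0,0,0],"hand":0},{"translation":[0.015,0.048,0],"twist":[0,0,0],"hand":0},{"translation":[0.021,0.06,0],"twist":[0,0,0],"hand":0}]'; python3 -c "
from h import *
plan([.8,.88,.96,1.04,1.12],[.2,.24,.28,.32,.36])"
```

```text
time: 4.35
tool_pos: [0.5244, -0.1203, 0.2081]
tool_rot: [1.569, 0.168, 1.571]
contact_force: [-0.1, -1.1, -2.4]
opening: 0.0005
t 4.35 p [ 0.5244 -0.1203  0.2081] q [-0.7778  0.906   1.3576  0.889   2.0108 -0.9217] F [-0.0912 -1.0685 -2.3884] th~ 0.74 phi 0.168 off [ 0.0004 -0.0005  0.0002]
0.8 tr [ 0.005  0.009 -0.   ] tw [ 0.002  0.    -0.032]
0.88 tr [ 0.013  0.021 -0.   ] tw [ 0.002  0.    -0.072]
0.96 tr [ 0.021  0.032 -0.   ] tw [ 0.002  0.    -0.112]
1.04 tr [ 0.03   0.042 -0.   ] tw [ 0.002  0.    -0.152]
1.12 tr [ 0.04   0.052 -0.   ] tw [ 0.002  0.    -0.192]
```

```bash
python3 -m creep '[{"translation":[0.005,0.009,0],"twist":[0,0,-0.032],"hand":0},{"translation":[0.013,0.021,0],"twist":[0,0,-0.072],"hand":0},{"translation":[0.021,0.032,0],"twist":[0,0,-0.112],"hand":0},{"translation":[0.03,0.042,0],"twist":[0,0,-0.152],"hand":0},{"translation":[0.04,0.052,0],"twist":[0,0,-0.192],"hand":0}]'; python3 -c "
from h import *
plan([1.2,1.28,1.36,1.44,1.52],[.40,.44,.48,.52,.56])"
```

```text
time: 4.85
tool_pos: [0.5243, -0.0713, 0.2538]
tool_rot: [1.568, 0.361, 1.57]
contact_force: [1.0, -1.9, -2.0]
opening: 0.0006
t 4.85 p [ 0.5243 -0.0713  0.2538] q [-0.7048  0.7148  1.4394  0.8485  1.8868 -0.8402] F [ 1.0118 -1.9061 -2.0401] th~ 1.13 phi 0.361 off [ 0.0003 -0.0008  0.0006]
1.2 tr [ 0.009  0.009 -0.   ] tw [ 0.002  0.001 -0.039]
1.28 tr [ 0.018  0.019 -0.   ] tw [ 0.002  0.001 -0.079]
1.36 tr [ 0.028  0.028 -0.   ] tw [ 0.002  0.001 -0.119]
1.44 tr [ 0.039  0.036 -0.   ] tw [ 0.002  0.001 -0.159]
1.52 tr [ 0.051  0.044 -0.   ] tw [ 0.002  0.001 -0.199]
```

```bash
python3 -m creep '[{"translation":[0.009,0.009,0],"twist":[0,0,-0.039],"hand":0},{"translation":[0.018,0.019,0],"twist":[0,0,-0.079],"hand":0},{"translation":[0.028,0.028,0],"twist":[0,0,-0.119],"hand":0},{"translation":[0.039,0.036,0],"twist":[0,0,-0.159],"hand":0},{"translation":[0.051,0.044,0],"twist":[0,0,-0.199],"hand":0}]'; python3 -c "
from h import *
plan([1.6,1.68,1.76,1.84,1.92],[.60,.64,.68,.72,.76])
a=robot.read_camera('side');cv2.imwrite('pics/s5.png',a)"
```

```text
time: 5.35
tool_pos: [0.5241, -0.0069, 0.278]
tool_rot: [1.566, 0.561, 1.568]
contact_force: [0.7, -1.4, 0.6]
opening: 0.0003
t 5.35 p [ 0.5241 -0.0069  0.278 ] q [-0.5848  0.5503  1.5127  0.7984  1.7304 -0.734 ] F [ 0.6956 -1.3515  0.5835] th~ 1.53 phi 0.561 off [0.0001 0.0001 0.0012]
1.6 tr [ 0.01   0.007 -0.   ] tw [ 0.003  0.002 -0.039]
1.68 tr [ 0.021  0.014 -0.   ] tw [ 0.003  0.002 -0.079]
1.76 tr [ 0.032  0.021 -0.   ] tw [ 0.003  0.002 -0.119]
1.84 tr [ 0.044  0.027 -0.   ] tw [ 0.003  0.002 -0.159]
1.92 tr [ 0.057  0.032 -0.   ] tw [ 0.003  0.002 -0.199]
```

View pics/s5.png

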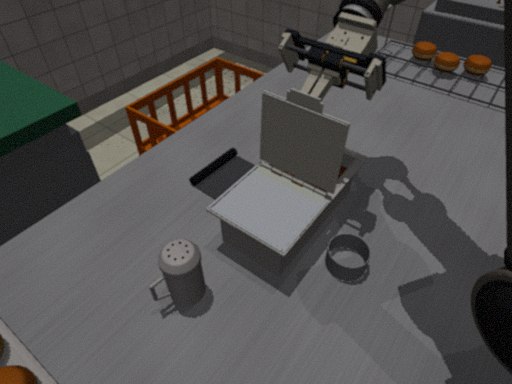

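The leaf is nearly upright, with its top at around (303,105) and the fingertips behind it. The pan, shaker (180,270), ring (347,257) and scraper have not moved.

```bash
python3 -m creep '[{"translation":[0.01,0.007,0],"twist":[0,0,-0.039],"hand":0},{"translation":[0.021,0.014,0],"twist":[0,0,-0.079],"hand":0},{"translation":[0.032,0.021,0],"twist":[0,0,-0.119],"hand":0},{"translation":[0.044,0.027,0],"twist":[0,0,-0.159],"hand":0},{"translation":[0.057,0.032,0],"twist":[0,0,-0.199],"hand":0}]'; python3 -c "
from h import *
plan([2.,2.07,2.14,2.21,2.28],[.80,.84,.88,.92,.96],r=.16)"
```

```text
time: 5.9
tool_pos: [0.5236, 0.0613, 0.2765]
tool_rot: [1.562, 0.763, 1.567]
contact_force: [1.1, -1.4, 0.2]
opening: 0.0003
t 5.9 p [0.5236 0.0613 0.2765] q [-0.4214  0.4372  1.5696  0.7222  1.545  -0.6025] F [ 1.086  -1.4285  0.1601] th~ 1.94 phi 0.763 off [-0.0004  0.0017  0.0074]
2.0 tr [ 0.012 -0.002  0.   ] tw [ 0.006  0.003 -0.037]
2.07 tr [0.023 0.003 0.   ] tw [ 0.006  0.003 -0.077]
2.14 tr [0.033 0.007 0.   ] tw [ 0.006  0.003 -0.117]
2.21 tr [0.044 0.01  0.   ] tw [ 0.006  0.003 -0.157]
2.28 tr [0.055 0.013 0.   ] tw [ 0.006  0.003 -0.197]
```

```bash
python3 -m creep '[{"translation":[0.012,0,0],"twist":[0,0,-0.037],"hand":0},{"translation":[0.023,0.003,0],"twist":[0,0,-0.077],"hand":0},{"translation":[0.033,0.007,0],"twist":[0,0,-0.117],"hand":0},{"translation":[0.044,0.01,0],"twist":[0,0,-0.157],"hand":0},{"translation":[0.055,0.013,0],"twist":[0,0,-0.197],"hand":0}]'; python3 -c "
from h import *
plan([2.36,2.43,2.5,2.57,2.64],[1,1.04,1.08,1.12,1.16],r=.155)"
```

```text
time: 6.4
tool_pos: [0.5232, 0.1109, 0.2482]
tool_rot: [1.561, 0.96, 1.565]
contact_force: [0.2, -1.6, 0.4]
opening: 0.0005
t 6.4 p [0.5232 0.1109 0.2482] q [-0.2551  0.3953  1.6094  0.6058  1.3533 -0.4602] F [ 0.2049 -1.6339  0.4218] th~ 2.29 phi 0.96 off [-0.0008  0.0032  0.005 ]
2.36 tr [ 0.012 -0.002  0.001] tw [ 0.006  0.003 -0.04 ]
2.43 tr [0.023 0.002 0.001] tw [ 0.005  0.003 -0.08 ]
2.5 tr [0.034 0.006 0.001] tw [ 0.005  0.004 -0.12 ]
2.57 tr [0.045 0.009 0.001] tw [ 0.005  0.004 -0.16 ]
2.64 tr [0.056 0.011 0.001] tw [ 0.005  0.004 -0.2  ]
```

```bash
python3 -m creep '[{"translation":[0.012,0,0.001],"twist":[0,0,-0.04],"hand":0},{"translation":[0.023,0.002,0.001],"twist":[0,0,-0.08],"hand":0},{"translation":[0.034,0.006,0.001],"twist":[0,0,-0.12],"hand":0},{"translation":[0.045,0.009,0.001],"twist":[0,0,-0.16],"hand":0},{"translation":[0.056,0.011,0.001],"twist":[0,0,-0.2],"hand":0}]'; python3 -c "
from h import *
plan([2.71,2.78,2.85,2.91,2.97],[1.2,1.23,1.26,1.29,1.32],r=.15)"
```

```text
time: 6.9
tool_pos: [0.5236, 0.1528, 0.2087]
tool_rot: [1.558, 1.16, 1.563]
contact_force: [0.2, -0.8, 0.4]
opening: 0.0004
t 6.9 p [0.5236 0.1528 0.2087] q [-0.078   0.4044  1.6284  0.4457  1.1769 -0.2699] F [ 0.2149 -0.805   0.4423] th~ 2.66 phi 1.16 off [-0.0004  0.0031  0.0044]
2.71 tr [ 0.01  -0.002  0.   ] tw [ 0.005  0.003 -0.04 ]
2.78 tr [0.021 0.001 0.   ] tw [ 0.005  0.003 -0.07 ]
2.85 tr [0.032 0.003 0.   ] tw [ 0.005  0.003 -0.1  ]
2.91 tr [0.041 0.004 0.   ] tw [ 0.005  0.004 -0.13 ]
2.97 tr [0.05  0.005 0.   ] tw [ 0.005  0.004 -0.16 ]
```

```bash
python3 -m creep '[{"translation":[0.01,0,0],"twist":[0,0,-0.04],"hand":0},{"translation":[0.021,0.001,0],"twist":[0,0,-0.07],"hand":0},{"translation":[0.032,0.003,0],"twist":[0,0,-0.1],"hand":0},{"translation":[0.041,0.004,0],"twist":[0,0,-0.13],"hand":0},{"translation":[0.05,0.005,0],"twist":[0,0,-0.16],"hand":0}]'; python3 -c "
from h import *
plan([3.01,3.05,3.08,3.11,3.14],[1.33]*5,r=.15)
a=robot.read_camera('side');cv2.imwrite('pics/s6.png',a)"
```

```text
time: 7.4
tool_pos: [0.5229, 0.1778, 0.1646]
tool_rot: [1.557, 1.321, 1.561]
contact_force: [0.5, -1.1, 1.3]
opening: 0.0006
t 7.4 p [0.5229 0.1778 0.1646] q [ 0.055   0.4525  1.6402  0.2887  1.0508 -0.0933] F [ 0.505  -1.1042  1.2576] th~ 2.97 phi 1.321 off [-0.0011  0.0008 -0.    ]
3.01 tr [0.006 0.001 0.001] tw [ 0.004  0.002 -0.009]
3.05 tr [0.012 0.002 0.001] tw [ 0.004  0.002 -0.009]
3.08 tr [0.016 0.003 0.001] tw [ 0.004  0.002 -0.009]
3.11 tr [0.021 0.003 0.001] tw [ 0.004  0.002 -0.009]
3.14 tr [0.025 0.002 0.001] tw [ 0.004  0.002 -0.009]
```

View pics/s6.png

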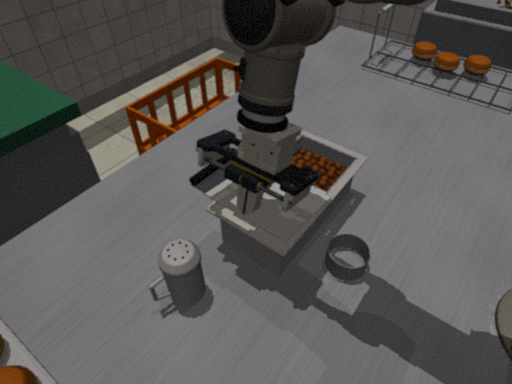

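The leaf is almost down, the nuts are visible and the bystanders have not moved. Last bit: small steps, watching the force.

```bash
python3 -m creep '[{"translation":[0.005,0.001,0],"twist":[0,0,0],"hand":0},{"translation":[0.009,0.001,0],"twist":[0,0,0],"hand":0},{"translation":[0.013,0.002,0],"twist":[0,0,0],"hand":0},{"translation":[0.016,0.002,0],"twist":[0,0,0],"hand":0},{"translation":[0.018,0.002,0],"twist":[0,0,0],"hand":0}]'; python3 -m creep '[{"translation":[0.001,0,0],"twist":[0,0,0],"hand":0},{"translation":[0.002,0,0],"twist":[0,0,0],"hand":0},{"translation":[0.003,0,0],"twist":[0,0,0],"hand":0}]'; python3 -c "
from h import *
plan([3.14],[1.33],r=.15)"
```

```text
time: 7.95
tool_pos: [0.5222, 0.1849, 0.1464]
tool_rot: [1.565, 1.321, 1.569]
contact_force: [-0.7, -0.7, 0.3]
opening: 0.0005
time: 8.25
tool_pos: [0.5223, 0.1856, 0.1435]
tool_rot: [1.565, 1.321, 1.568]
contact_force: [0.6, -0.5, 0.3]
opening: 0.0005
t 8.25 p [0.5223 0.1856 0.1435] q [ 0.0701  0.4813  1.6597  0.2963  1.0026 -0.0943] F [ 0.5852 -0.4647  0.3328] th~ 3.12 phi 1.321 off [-0.0017 -0.0003 -0.0003]
3.14 tr [ 0.003 -0.     0.002] tw [ 0.004  0.001 -0.009]
```

Force is still about zero, so I'll go down 1 mm at a time until it rises.

```bash
python3 -m creep '[{"translation":[0.001,0,0],"twist":[0,0,0],"hand":0},{"translation":[0.002,0,0],"twist":[0,0,0],"hand":0}]'; python3 -m creep '[{"translation":[0.001,0,0],"twist":[0,0,0],"hand":0},{"translation":[0.001,0,0],"twist":[0,0,0],"hand":0}]'; python3 -c "
from h import *
st()"
```

```text
time: 8.45
tool_pos: [0.5224, 0.186, 0.1416]
tool_rot: [1.564, 1.321, 1.567]
contact_force: [0.7, -0.5, 1.6]
opening: 0.0007
time: 8.65
tool_pos: [0.5224, 0.1863, 0.1407]
tool_rot: [1.563, 1.322, 1.567]
contact_force: [-0.9, -1.3, 2.0]
opening: 0.0004
t 8.65 p [0.5224 0.1863 0.1407] x [ 0.001   0.2467 -0.9691] z [1.     0.0038 0.002 ] q [ 0.0715  0.4852  1.6623  0.2975  0.9957 -0.0954] F [-0.8979 -1.2843  1.9739] op 0.0004
```

```bash
python3 -m creep '[{"translation":[0.001,0,0],"twist":[0,0,0],"hand":0},{"translation":[0.001,0,0],"twist":[0,0,0],"hand":0}]'; python3 -m creep '[{"translation":[0.001,0,0],"twist":[0,0,0],"hand":0},{"translation":[0.001,0,0],"twist":[0,0,0],"hand":0}]';  python3 -c "
from h import *
for i in range(3): robot.read_camera('top');print(robot.observe()['contact_force'])"
```

```text
time: 8.85
tool_pos: [0.5225, 0.1863, 0.1403]
tool_rot: [1.561, 1.322, 1.565]
contact_force: [-2.8, -2.7, 5.8]
opening: 0.0006
time: 9.05
tool_pos: [0.5225, 0.1864, 0.1402]
tool_rot: [1.558, 1.322, 1.563]
contact_force: [-3.1, -3.6, 8.7]
opening: 0.0004
[-2.3761 -3.8935  9.0519]
[-3.2643 -3.5126  8.5091]
[-3.4075 -3.3765  8.2939]
```

The motion stopped firmly at z = 0.140 with about 9 N, so the leaf is on its stop. Backing straight off and checking.

```bash
python3 -m creep '[{"translation":[-0.01,0,0],"twist":[0,0,0],"hand":0},{"translation":[-0.04,0,0],"twist":[0,0,0],"hand":0},{"translation":[-0.08,0,0],"twist":[0,0,0],"hand":0},{"translation":[-0.12,0,0],"twist":[0,0,0],"hand":0},{"translation":[-0.16,0,0],"twist":[0,0,0],"hand":0}]'; python3 -m creep '[{"translation":[-0.05,-0.03,0],"twist":[0,0,0],"hand":0},{"translation":[-0.08,-0.08,-0.05],"twist":[0,0,0],"hand":0},{"translation":[-0.09,-0.13,-0.08],"twist":[0,0,0],"hand":0},{"translation":[-0.09,-0.18,-0.1],"twist":[0,0,0],"hand":0},{"translation":[-0.09,-0.2,-0.1],"twist":[0,0,0],"hand":0}]'; python3 -c "
from h import *
robot.read_camera('top');st()
a=robot.read_camera('side')[80:280,180:400];b=robot.read_camera('top')[100:310,130:380]
cv2.imwrite('pics/f.png',np.hstack([cv2.resize(a,(400,364)),cv2.resize(b,(400,364))]))"
```

```text
time: 9.7
tool_pos: [0.5219, 0.1466, 0.2972]
tool_rot: [1.558, 1.322, 1.562]
contact_force: [-0.2, -0.8, -0.4]
opening: 0.0008
time: 10.2
tool_pos: [0.4251, -0.0594, 0.3378]
tool_rot: [1.548, 1.323, 1.554]
contact_force: [0.1, 0.2, -0.7]
opening: 0.0004
t 10.25 p [ 0.4234 -0.0659  0.3359] x [ 0.0015  0.2423 -0.9702] z [ 1.     -0.0005  0.0015] q [-0.4857  0.1386  1.5858  0.2169  1.5328 -0.5062] F [-0.1809 -4.3328 -1.4253] op 0.0001
```

View pics/f.png

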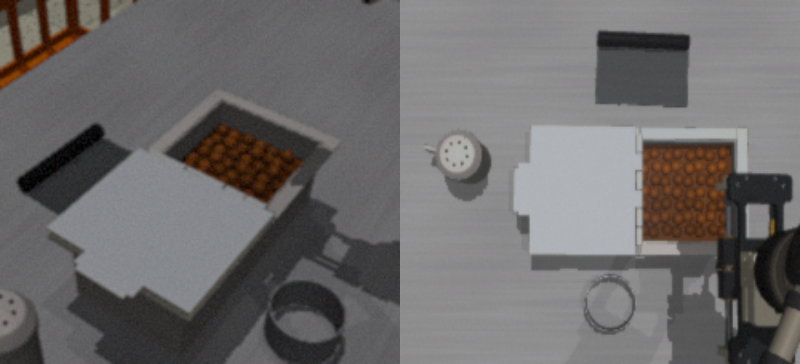

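The leaf lies flat on the back half with the nuts open. The spine is at about 436 px against 437 before, and the shaker, scraper and ring are in place.

```bash
python3 -m creep '[{"translation":[0,0,0],"twist":[0,0,0],"hand":0},{"translation":[0,0,0],"twist":[0,0,0],"hand":0}]'; python3 -c "
from cell import robot
print(robot.hand_in())"
```

```text
time: 10.55
tool_pos: [0.4261, -0.0599, 0.3371]
tool_rot: [1.557, 1.322, 1.557]
contact_force: [-0.7, -0.1, -0.3]
opening: 0.0004
the job is handed in; nothing more can be done
None
```

The front half of the lid now lies flat on the back half, and I handed the job in at about 10.6 s; it reported no verdict. I pushed it up and over with the shut fingertips under the thumb tab, at wrist readings of about 1–3 N. At the end I pressed it onto its stop with about 9 N, then backed the arm well clear.

**Last checks:** The final pictures show the leaf flat and the nuts uncovered. The pan's spine is within about 1 px (roughly 2 mm) of where it started. By eye, the shaker is upright and the scraper and ring cutter look unmoved; I did not measure them. No check failed. I had no direct reading of the hinge angle; the picture and the firm stop at the expected height are what show it is flat.

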